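# Take the book out from under the tin

## Robot

A 6-joint arm with a two-finger parallel gripper is mounted at the origin on the work surface. World frame = base frame: x ahead of the robot, y to its left, z up, the work surface at z = 0. Lengths are in m, angles in rad, forces in N, time in s.
With the tool pointing down it reaches from about 0.325 to 0.775 m from the base axis. Payload 5.5 kg.
Tool frame: the origin (TCP) lies at the very end of the fingers, on their centre line; the grasp point (between the pads) lies 19 mm behind it (grasp_offset is the distance from the TCP to the grasp point, in m); z points along the fingers, y is the direction in which the jaws open and shut (so a half turn about z gives the same grasp; the last joint's range is limited). The gripper opens to 85 mm and grips with 20 to 120 N. Pads are 22 mm wide; open, the fingers measure 114 mm over their backs; the gripper's body (76 mm by 85 mm) begins 54 mm behind the grasp point. The pads swing forward as they close: fully open they stand 13 mm farther back than shut.
Start: joints at [1.293, 0.091, 1.231, -0, 1.82, -0.057], TCP at [0.131, 0.585, 0.231] pointing down, gripper open.
Joint ranges: [-2.87, 2.87], [-0.86, 2.18], [0.17, 2.46], [-1.51, 4.65], [0.06, 2.69], [-2.65, 2.65]. Speed limits (rad/s): [2.57, 2.57, 3.01, 3.14, 3.14, 3.14].

## Interface

Orientations are given as a unit quaternion [x, y, z, w].
In Python, from cell import sense, get_image, close_job, spot_in, spot_point, grasp_offset gives the robot as it stands.
- The arm moves only by the tool drive_tool, never from a script. Its argument "deltas" is text: rows parted by semicolons, each of 4 numbers parted by spaces: the shift along the tool's x, y, z in m, then the turn about the tool's z in rad. In form: dx dy dz spin; .... A call has 1 to 8 rows; each row is the pose to reach, as a shift and turn from the pose commanded when the call began, along the tool's axes at that moment; what a row does not reach only later rows make up. A row lasts 1/12 s, in which the tool goes at most 41.7 mm and 7.16 degrees, less where a joint would pass 70% of its speed; a pose out of reach is approached as far as the arm can. A call with a gripper value outside its range is refused whole. "gripper" is the opening, from 0 (shut) to 1 (fully open), set as the call begins (left out, the last holds). The fingers move at their own pace and stop on an object; the grip force is fixed at half the most. Time passes only in rows, so rows that repeat a pose let the fingers close. It gives the time, the measured TCP pose, the force and the opening at its end, in the units of the state.
- sense(): the state, without advancing time (a new reading comes with each control period).
- get_image(name): name is "side" or "top"; returns a dict with "color" (420x560x3 uint8, red, green, blue), "fx", "fy", "cx", "cy" (pixels), "k1" (the pictures are not rectified: a ray, as slopes to the right and down, at radius r is drawn at 1 + k1 r^2 times it, then the intrinsics apply), "R" (3x3) and "t" (3): a world point X has camera coordinates R X + t. Camera axes: x right, y down, z forward; pixel columns grow to the right and rows downward; lengths in m; the calibration is good to about 2 mm. A picture is of the moment at which its call begins. There is no depth.
- close_job(): hands the job in, once; it reports no verdict.
Trained networks look in the newest picture that a camera, given by its name, has taken for a name from the list of things; names that differ only in an ending like _2 or _b are one class to them, and where a whole thing is asked for, a point or a joint stands for the part that bears it (a point fixed in the world has none). Each returns a list of dicts, best first, with "confidence" (0 to 1); they miss things now and then, are a little off and sometimes report something else, mostly with a low value. They report only what shows in the picture. A call takes as long as a camera call. They do not tell look-alikes from the thing itself.
- spot_in(camera, label): "point" ([x, y, z] in m, in world coordinates, good to about 4 mm: the middle of the surface that is visible of it).
- spot_point(camera, label): "point" ([x, y, z] in m, in world coordinates, good to about 4 mm: a listed point, or the origin of a listed thing).
The state is a dict: "clock": time; "q": joint angles; "qvel": joint speeds; "tau": joint torques, N m; "eef_pos": TCP position; "tcp_rot": TCP orientation; "contact_force": force on the tool from outside, world axes, zero at the start; "wrist_torque": the same for the moment, N m; "grip_width": finger opening in m.
Only numpy, scipy, OpenCV 4.12 (cv2) and the standard library are available. Lean on these libraries where they do the work, as an engineer would, in place of code of your own. Each camera call takes 0.05 s, during which the arm holds its last target. There are 200 camera calls.

## Task

On the gift-shop counter a small book lies sandwiched between a cardboard gift box and a round metal tin: a customer is buying that book. Lift the tin off and stand it on the counter, lay the book flat inside the shallow wooden tray, then put the tin back upright in the middle of the gift box's lid. Set things down, do not drop them, keep the tin upright, and leave the gift box where it stands.

Things in the scene. Friction and masses are not known exactly. Their poses are not given: they have to be found in the camera images.
- gift_box: Closed cardboard gift box, light brown kraft lid over a white base, loose, 0.5 to 1.2 kg, the bottom of the stack: 150 mm (its x) by 110 mm (its y) by 60 mm high, flat lid. Origin: centre of its underside, standing on the counter at z = 0. It stands on the robot's left or right, the tray on the other side; the long side points roughly away from the robot.
- book: Small thick hardback book with a plain grey cloth cover and white page edges, lying flat on the gift box under the tin: 100 mm (its x) by 58 mm (its y, the width to grip across) by 34 mm thick, about 0.16 kg, rigid. Origin: centre of its underside. Lies within 6 mm of the middle of the lid and 9 degrees of the box's direction. A like book lying alone on the counter further from the robot is not wanted.
- tin: Plain round closed metal tin, 58 mm across, 56 mm high, about 0.14 kg, standing upright in the middle of the book, on top of the stack. Origin: centre of its underside, z axis up. Another such tin, a mug and a jar stand on the counter, all further than 0.67 m out in x, as is the other book; the counter around the point midway between the gift box and the tray is clear for at least 65 mm every way, good for standing the tin on meanwhile.
- tray: Shallow wooden tray fixed to the counter, empty: outside 200 mm (its x) by 170 mm (its y) by 16 mm high, walls and floor 5 mm thick (inner floor 5 mm above the counter). Origin: centre of its underside.
Things that resemble listed ones, but are neither listed nor needed, are in the scene too. What is shaped like the tin but green or turquoise is not meant. What is shaped like the book but purple or red is not meant.

How it is judged:
By the outcome, as a careful person would: the job done as asked, in the order asked, and still so for the second after the job is handed in, with the robot touching nothing.
It also fails if it takes over 72 s, if anything falls off the work surface, if the arm or the gripper's body presses on something with over 40 N, if the wrist force passes 120 N, or if a joint passes its speed limit or range.

## Working session

There is one attempt and no reset: what is moved stays moved. The work goes in short steps, Python scripts to look and compute and a tool call to move; the robot and the scene stay as the last step left them, time stands still between calls to the robot, and variables do not carry over. Pictures are saved under pics/ and viewed, on a budget of 10 in all, crops included, one or two more only if the job needs it, and the job is handed in when it is done.

Besides the shell and the picture viewer there is one more tool, called after "Emit:" by a JSON object that holds its "op" and its "data", one argument or row to a line. drive_tool: Moves the arm, as the interface text tells. Its arguments: {"type":"object","properties":{"deltas":{"type":"string"},"gripper":{"type":"number"}},"required":["deltas"]}

```bash
mkdir -p pics; ls
python3 - <<'E'
from cell import *
import cv2
s=sense();print(s)
for n in("top","side"):
    g=get_image(n);cv2.imwrite(f"pics/{n}0.png",g["color"][:,:,::-1])
    print(n,{k:g[k] for k in g if k!="color"})
    for l in("gift_box","book","tin","tray"):
        print(l,[(round(d["confidence"],2),[round(v,3) for v in d["point"]]) for d in spot_point(n,l)])
E
```

```text
pics
{'clock': 0.0, 'q': array([ 1.29326299e+00,  9.18635148e-02,  1.23188438e+00,  1.43827997e-05,
        1.81983207e+00, -5.66986132e-02]), 'qvel': array([ 0.00046319, -0.00130308,  0.00012711, -0.00161167,  0.00152584,
        0.00062595]), 'tau': array([-2.43366949e-04, -4.58723795e+01, -4.18029070e+01,  2.99056489e-05,
        1.14824958e-02, -2.81094043e-05]), 'eef_pos': array([0.13134244, 0.58514784, 0.23014895]), 'tcp_rot': array([ 1.10191323e-01,  9.93909898e-01, -9.78651315e-04, -1.72157783e-04]), 'contact_force': array([-0.24198643, -0.49528704,  0.40562304]), 'wrist_torque': array([-0.04253532, -0.01030617,  0.01426014]), 'grip_width': 0.08545482255380375}
top {'fx': 443.2690921633955, 'fy': 443.2690921633955, 'cx': 280.47477066228066, 'cy': 204.10968157878995, 'k1': -0.09399891294238198, 'R': array([[ 0.01416499, -0.99937946,  0.0322497 ],
       [-0.99843656, -0.01588106, -0.05359313],
       [ 0.05407204, -0.03144013, -0.99804195]]), 't': array([0.02212931, 0.48523922, 0.88324977])}
gift_box [(0.72, [0.564, 0.206, 0.061]), (0.56, [0.565, 0.206, -0.005])]
book [(0.88, 
[... 168 characters left out ...]
, 0.207, 0.094]), (0.4, [0.561, 0.204, -0.001])]
tray [(0.89, [0.524, -0.22, -0.005]), (0.21, [0.565, 0.203, 0.062])]
side {'fx': 479.03883257782525, 'fy': 479.03883257782525, 'cx': 271.57507785081543, 'cy': 212.61546843993716, 'k1': -0.15947143912801673, 'R': array([[ 0.9984597 , -0.05350136, -0.01469155],
       [-0.04693837, -0.67337566, -0.73780893],
       [ 0.02958085,  0.73736207, -0.67484972]]), 't': array([-0.474968  ,  0.11819983,  0.8902161 ])}
gift_box [(0.96, [0.562, 0.209, -0.002])]
book [(0.98, [0.56, 0.212, 0.057]), (0.59, [0.409, 0.091, 0.0])]
tin [(0.84, [0.56, 0.203, 0.09]), (0.75, [0.407, 0.22, -0.001]), (0.61, [0.558, 0.352, -0.002])]
tray [(0.9, [0.523, -0.221, 0.001])]
```

View pics/top0.png

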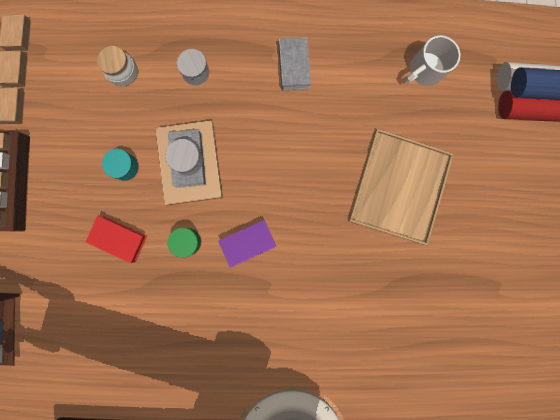

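View pics/side0.png

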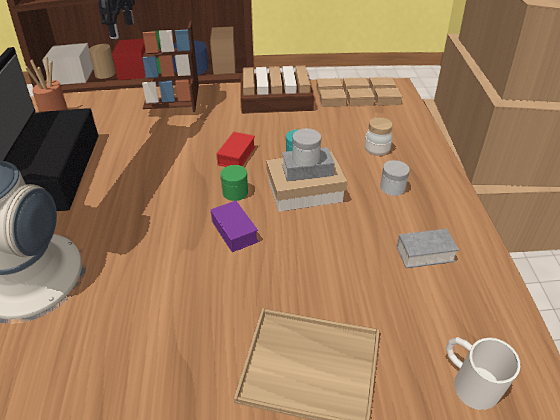

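The top picture shows grey tins at (183,155), on the stack, and (193,66), alone. It also shows a teal tin at (119,164) and a green one at (184,242). The grey books are at (186,157), under the tin, and (294,62), alone, plus a red one at (115,238) and a purple one at (247,242). In the side picture the stack is at (306,160). The stacked grey pair on the kraft box fits the description. The tray is at (400,187) in top. I'll confirm this in one enlarged crop.

Run:
```python
import cv2,numpy as np
a=cv2.imread("pics/top0.png");b=cv2.imread("pics/side0.png")
A=cv2.resize(a[110:215,145:235],None,fx=4.4,fy=4.4,interpolation=cv2.INTER_CUBIC)
B=cv2.resize(b[125:210,262:352],None,fx=4.4,fy=4.4,interpolation=cv2.INTER_CUBIC)
c=np.zeros((470,800,3),np.uint8);c[:A.shape[0],:A.shape[1]]=A;c[:B.shape[0],400:400+B.shape[1]]=B
cv2.imwrite("pics/crop1.png",c)
```

```text
(no output)
```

View pics/crop1.png

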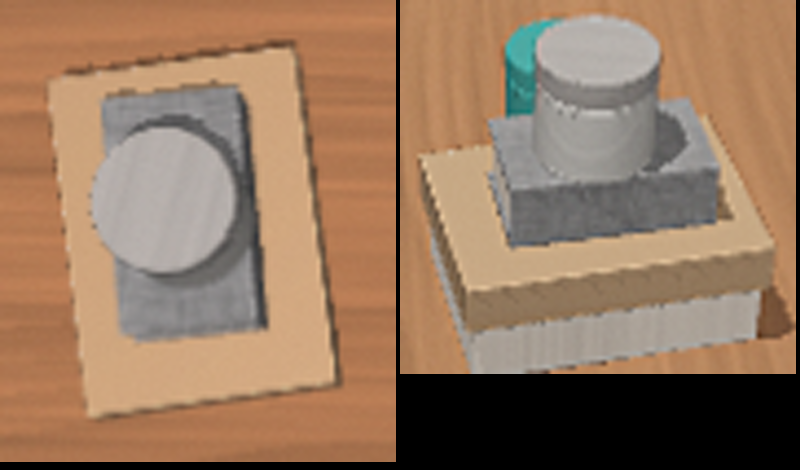

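The crop confirms it: a grey tin with its top centre at top px (182.5,155.5) and side px (307,137), on the grey book, on the kraft box. The teal tin is behind it. Next I triangulate the matching corners.

```bash
cat > h.py <<'E'
import numpy as np,cv2
from scipy.spatial.transform import Rotation as Ro
C={'top':dict(f=443.2690921633955,c=(280.47477066228066,204.10968157878995),k=-0.09399891294238198,R=np.array([[0.01416499,-0.99937946,0.0322497],[-0.99843656,-0.01588106,-0.05359313],[0.05407204,-0.03144013,-0.99804195]]),t=np.array([0.02212931,0.48523922,0.88324977])),
'side':dict(f=479.03883257782525,c=(271.57507785081543,212.61546843993716),k=-0.15947143912801673,R=np.array([[0.9984597,-0.05350136,-0.01469155],[-0.04693837,-0.67337566,-0.73780893],[0.02958085,0.73736207,-0.67484972]]),t=np.array([-0.474968,0.11819983,0.8902161]))}
def und(n,p):
    c=C[n];K=np.array([[c['f'],0,c['c'][0]],[0,c['f'],c['c'][1]],[0,0,1]])
    return cv2.undistortPoints(np.array([[p]],float),K,np.array([c['k'],0,0,0.]))[0,0]
def tri(pt,ps):
    P=[np.c_[C[n]['R'],C[n]['t']] for n in('top','side')]
    X=cv2.triangulatePoints(P[0],P[1],und('top',pt),und('side',ps))[:,0];return X[:3]/X[3]
def atz(n,p,z):
    c=C[n];d=c['R'].T@np.r_[und(n,p),1];o=-c['R'].T@c['t'];return o+d*(z-o[2])/d[2]
def move(s,p,yaw):
    """tool-axis shift to world p, and spin so the tool's y axis lies along yaw (mod pi)"""
    R=Ro.from_quat(s['tcp_rot']).as_matrix();d=R.T@(np.array(p)-s['eef_pos'])
    y=R[:,1];a=(np.arctan2(y[1],y[0])-yaw+np.pi/2)%np.pi-np.pi/2
    return d,a   # tool z down: spin +a turns y by -a in the world
E
python3 - <<'E'
from h import *
T=lambda x,y:(145+x/4.4-.4,110+y/4.4-.4);S=lambda x,y:(262+(x-400)/4.4-.4,125+y/4.4-.4)
def yaw(a,b):d=b-a;return round(float(np.degrees(np.arctan2(d[1],d[0]))),1)
def rect(n,pr,z):
    X=[tri(a,b) for a,b in pr];Z=[atz('top',a,z) for a,b in pr];W=[atz('side',b,z) for a,b in pr]
    print(n);[print(np.round(x,3),np.round(w,3),np.round(v,3)) for x,w,v in zip(X,Z,W)]
    for Y in(X,Z,W):print(' mean',np.round(np.mean(Y,0),4),'yaw',yaw(Y[0],Y[1]),yaw(Y[2],Y[3]))
# order: low x low y, high x low y, low x high y, high x high y
print('tin',tri(T(165,200),S(598,52)),atz('top',T(165,200),.15),atz('side',S(598,52),.15))
rect('book',[(T(262,328),S(508,184)),(T(240,88),S(718,168)),(T(121,332),S(490,120)),(T(104,97),S(690,100))],.094)
rect('lid',[(T(339,383),S(468,290)),(T(294,43),S(773,243)),(T(90,417),S(420,157)),(T(48,79),S(708,118))],.06)
rect('tray',[((427,243),(238,405)),((450,155),(374,418)),((350,220),(264,313)),((377,130),(380,327))],.016)
E
```

```text
tin [0.55965802 0.20495729 0.14550855] [0.55914115 0.20408377 0.15      ] [0.55855608 0.19814919 0.15      ]
book
[0.515 0.172 0.097] [0.515 0.173 0.094] [0.516 0.176 0.094]
[0.616 0.185 0.091] [0.616 0.185 0.094] [0.615 0.182 0.094]
[0.512 0.232 0.091] [0.512 0.232 0.094] [0.511 0.228 0.094]
[0.612 0.243 0.09 ] [0.612 0.242 0.094] [0.61  0.238 0.094]
 mean [0.5638 0.2083 0.0922] yaw 7.2 6.0
 mean [0.5638 0.2079 0.094 ] yaw 6.8 6.0
 mean [0.5631 0.2057 0.094 ] yaw 3.3 5.8
lid
[0.495 0.144 0.058] [0.495 0.144 0.06 ] [0.495 0.142 0.06 ]
[0.643 0.167 0.06 ] [0.644 0.167 0.06 ] [0.641 0.166 0.06 ]
[0.478 0.252 0.056] [0.478 0.251 0.06 ] [0.478 0.246 0.06 ]
[0.627 0.276 0.056] [0.627 0.275 0.06 ] [0.626 0.27  0.06 ]
 mean [0.5609 0.2098 0.0573] yaw 9.0 9.0
 mean [0.561  0.2092 0.06  ] yaw 8.9 9.0
 mean [0.56  0.206 0.06 ] yaw 9.6 8.9
tray
[ 0.41  -0.279 -0.003] [ 0.41  -0.272  0.016] [ 0.411 -0.288  0.016]
[ 0.599 -0.323  0.017] [ 0.593 -0.322  0.016] [ 0.606 -0.322  0.016]
[ 0.456 -0.115  0.002] [ 0.455 -0.112  0.016] [ 0.456 -0.125  0.016]
[ 0.643 -0.168  0.016] [ 0.641 -0.167  0.016] [ 0.646 -0.167  0.016]
 mean [ 0.527  -0.2209  0.008 ] yaw -13.0 -15.8
 mean [ 0.5245 -0.2184  0.016 ] yaw -15.4 -16.6
 mean [ 0.5299 -0.2253  0.016 ] yaw -10.0 -12.5
```

```bash
cat > go.py <<'E'
import sys;from h import *;from cell import sense
x,y,z,w=map(float,sys.argv[1:5]);s=sense();d,a=move(s,[x,y,z],np.radians(w))
print('delta',np.round(d,4),'spin',round(a,4),'| t',round(s['clock'],2),'pos',np.round(s['eef_pos'],4),'q',np.round(s['q'],2),'w',round(s['grip_width'],4),'F',np.round(s['contact_force'],1))
E
python3 go.py .5593 .2035 .23 96
```

```text
delta [-0.5011 -0.2789  0.0013] spin -0.3256 | t 0.5 pos [0.1314 0.5854 0.2313] q [ 1.29  0.09  1.23 -0.    1.82 -0.06] w 0.0856 F [-0.2  0.4  1.5]
```

Emit:
{"op": "drive_tool", "data": {
  "deltas": "-0.025 -0.014 0 -0.04; -0.055 -0.03 0 -0.08; -0.09 -0.05 0 -0.12; -0.125 -0.07 0 -0.16; -0.16 -0.09 0 -0.2; -0.195 -0.108 0 -0.24; -0.23 -0.128 0 -0.28; -0.265 -0.147 0 -0.325",
  "gripper": 1
}}

```text
clock: 1.17
eef_pos: [0.3589, 0.3824, 0.2316]
tcp_rot: [-0.053, 0.999, 0.0, 0.0]
contact_force: [1.2, 1.2, -0.7]
grip_width: 0.0853
```

```bash
python3 go.py .5593 .2035 .23 96
```

```text
delta [-0.1803 -0.1992  0.0016] spin 0.0017 | t 1.17 pos [0.3589 0.3824 0.2316] q [ 0.75 -0.11  1.43 -0.    1.82 -0.92] w 0.0853 F [ 1.2  1.2 -0.7]
```

Emit:
{"op": "drive_tool", "data": {
  "deltas": "-0.025 -0.028 0 0; -0.052 -0.058 0 0; -0.08 -0.088 0 0; -0.11 -0.12 0 0; -0.14 -0.154 0 0; -0.162 -0.178 0 0; -0.18 -0.198 0.001 0; -0.18 -0.199 0.001 0"
}}

```text
clock: 1.83
eef_pos: [0.5604, 0.2006, 0.229]
tcp_rot: [-0.049, 0.999, -0.001, -0.0]
contact_force: [-0.3, 0.2, -0.6]
grip_width: 0.0856
```

```bash
python3 go.py .5593 .2035 .11 96
```

```text
delta [0.0008 0.0032 0.119 ] spin -0.0061 | t 1.83 pos [0.5604 0.2006 0.229 ] q [ 0.29  0.08  1.25 -0.    1.82 -1.38] w 0.0856 F [-0.3  0.2 -0.6]
```

Emit:
{"op": "drive_tool", "data": {
  "deltas": "0.001 0.003 0.02 0; 0.001 0.003 0.045 0; 0.001 0.003 0.07 0; 0.001 0.003 0.09 0; 0.001 0.003 0.105 0; 0.001 0.003 0.114 0; 0.001 0.003 0.119 0; 0.001 0.003 0.119 0"
}}

```text
clock: 2.5
eef_pos: [0.5556, 0.2078, 0.1105]
tcp_rot: [-0.052, 0.999, -0.0, -0.001]
contact_force: [0.0, 0.1, -0.2]
grip_width: 0.085
```

Run:
```python
from h import *;from cell import *
a=get_image("side")["color"][:,:,::-1];b=get_image("top")["color"][:,:,::-1]
A=cv2.resize(a[90:220,240:370],None,fx=3,fy=3);B=cv2.resize(b[90:220,130:260],None,fx=3,fy=3)
cv2.imwrite("pics/pre.png",np.hstack([A,B]));print(sense()['eef_pos'])
```

```text
[0.55656403 0.20796383 0.11246968]
```

View pics/pre.png

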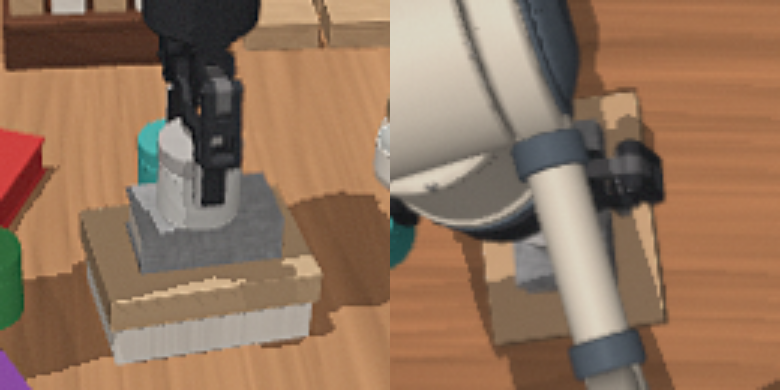

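The side crop shows the jaws straddling the grey tin, with the near finger centred on it to within a few mm and clear above the book. Closing now.

Emit:
{"op": "drive_tool", "data": {
  "deltas": "0 -0.001 0 0; 0 -0.001 0 0; 0 -0.001 0 0; 0 -0.001 0 0; 0 -0.001 0 0; 0 -0.001 0 0; 0 -0.001 0 0; 0 -0.001 0 0",
  "gripper": 0
}}

```text
clock: 3.27
eef_pos: [0.5572, 0.2066, 0.1131]
tcp_rot: [-0.052, 0.999, 0.0, 0.001]
contact_force: [0.1, -1.3, 5.7]
grip_width: 0.0567
```

Emit:
{"op": "drive_tool", "data": {
  "deltas": "0 0 -0.003 0; 0 0 -0.008 0; 0 0 -0.02 0; 0 0 -0.035 0; 0 0 -0.05 0; 0 0 -0.06 0; 0 0 -0.065 0; 0 0 -0.065 0"
}}

```text
clock: 3.93
eef_pos: [0.5568, 0.2069, 0.1781]
tcp_rot: [-0.052, 0.999, 0.0, 0.001]
contact_force: [-1.0, 0.6, -1.2]
grip_width: 0.0567
```

```bash
python3 go.py .543 -.006 .165 96
```

```text
delta [ 0.036  -0.2103  0.0129] spin -0.0004 | t 3.93 pos [0.5568 0.2069 0.1781] q [ 0.3   0.07  1.35  0.    1.72 -1.38] w 0.0567 F [-1.   0.6 -1.2]
```

Emit:
{"op": "drive_tool", "data": {
  "deltas": "0.003 -0.02 0 0; 0.008 -0.05 0 0; 0.014 -0.085 0 0; 0.02 -0.12 0 0; 0.026 -0.155 0 0; 0.032 -0.185 0 0; 0.036 -0.205 0 0; 0.036 -0.21 0 0"
}}

```text
clock: 4.6
eef_pos: [0.5415, -0.0092, 0.1752]
tcp_rot: [-0.05, 0.999, -0.001, -0.001]
contact_force: [0.1, 0.6, -1.7]
grip_width: 0.0569
```

Emit:
{"op": "drive_tool", "data": {
  "deltas": "0 0 0.025 0; 0 0 0.06 0; 0 0 0.095 0; 0 0 0.12 0; 0 0 0.135 0; 0 0 0.145 0; 0 0 0.15 0; 0 0 0.15 0"
}}

```text
clock: 5.27
eef_pos: [0.5418, -0.0055, 0.0252]
tcp_rot: [-0.052, 0.999, 0.0, -0.001]
contact_force: [0.3, 0.1, -1.8]
grip_width: 0.0568
```

Emit:
{"op": "drive_tool", "data": {
  "deltas": "0 0 0.002 0; 0 0 0.004 0; 0 0 0.006 0; 0 0 0.007 0; 0 0 0.008 0; 0 0 0.008 0"
}}

```text
clock: 5.77
eef_pos: [0.5427, -0.006, 0.0191]
tcp_rot: [-0.052, 0.999, -0.0, 0.0]
contact_force: [-1.6, -0.2, 1.7]
grip_width: 0.0567
```

Force in z is rising: -1.8 when hanging, now +1.7. I'll feel for contact in small steps.

Emit:
{"op": "drive_tool", "data": {
  "deltas": "0 0 0.001 0; 0 0 0.001 0; 0 0 0.001 0"
}}

```text
clock: 6.02
eef_pos: [0.5427, -0.006, 0.0191]
tcp_rot: [-0.052, 0.999, -0.0, 0.001]
contact_force: [-4.5, -0.3, 6.9]
grip_width: 0.0567
```

Contact is clear (6.9 N). Release and retreat up.

Emit:
{"op": "drive_tool", "data": {
  "deltas": "0 0 0 0; 0 0 0 0; 0 0 0 0; 0 0 0 0; 0 0 0 0; 0 0 0 0",
  "gripper": 1
}}

```text
clock: 6.52
eef_pos: [0.5423, -0.0059, 0.0171]
tcp_rot: [-0.052, 0.999, 0.0, -0.0]
contact_force: [-0.1, 0.6, -0.1]
grip_width: 0.0852
```

Emit:
{"op": "drive_tool", "data": {
  "deltas": "0 0 -0.01 0; 0 0 -0.03 0; 0 0 -0.06 0; 0 0 -0.09 0; 0 0 -0.115 0; 0 0 -0.135 0; 0 0 -0.145 0; 0 0 -0.145 0"
}}

```text
clock: 7.18
eef_pos: [0.5436, -0.006, 0.166]
tcp_rot: [-0.052, 0.999, -0.0, 0.003]
contact_force: [0.6, -0.0, 0.3]
grip_width: 0.0854
```

```bash
python3 - <<'E'
from h import *;from cell import *
b=get_image("side")["color"][:,:,::-1]
cv2.imwrite("pics/s2.png",cv2.resize(b[110:400,170:400],None,fx=2.6,fy=2.6)[:600,:600])
for c in("top","side"):
    if c=="top": cv2.imwrite("pics/t2.png",get_image(c)["color"][:,:,::-1])
    for l in("tin","book"):print(c,l,[(round(d["confidence"],2),[round(v,3) for v in d["point"]]) for d in spot_point(c,l)])
E
python3 go.py .5635 .2075 .165 96
```

```text
top tin [(0.72, [0.545, -0.004, 0.0]), (0.69, [0.398, 0.213, -0.001]), (0.6, [0.558, 0.35, -0.003])]
top book [(0.87, [0.563, 0.207, 0.063]), (0.74, [0.41, 0.352, 0.003]), (0.58, [0.407, 0.094, -0.005])]
side tin [(0.73, [0.557, 0.352, -0.004]), (0.67, [0.546, -0.007, -0.001]), (0.66, [0.522, -0.222, 0.003]), (0.6, [0.41, 0.218, -0.0])]
side book [(0.81, [0.405, 0.093, -0.0]), (0.66, [0.563, 0.209, 0.061]), (0.65, [0.409, 0.358, 0.002])]
delta [-0.044   0.21   -0.0048] spin -0.0005 | t 7.48 pos [ 0.5416 -0.0059  0.1602] q [-0.07 -0.07  1.51 -0.    1.7  -1.75] w 0.0853 F [0.4 0.5 0.1]
```

View pics/s2.png

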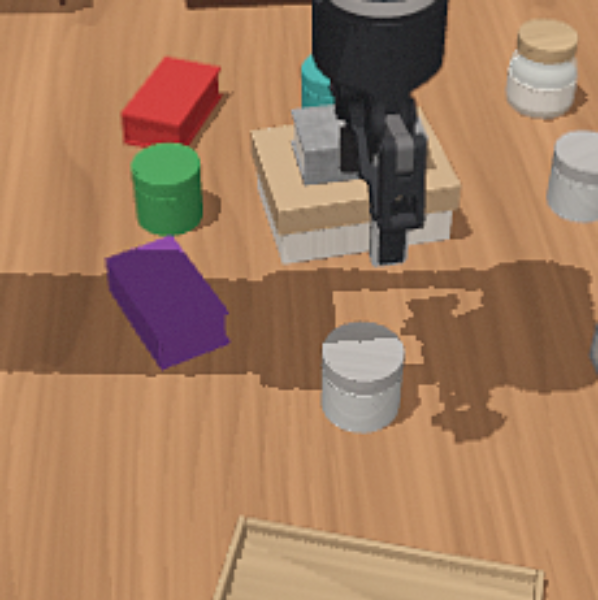

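The tin stands upright at crop (362,375), which is about (0.545,-0.005), and the book is still on the box. Moving over the book.

Emit:
{"op": "drive_tool", "data": {
  "deltas": "-0.004 0.02 0 0; -0.01 0.05 0 0; -0.018 0.085 0 0; -0.025 0.12 0 0; -0.033 0.155 0 0; -0.04 0.185 0 0; -0.044 0.205 0 0; -0.044 0.212 0 0"
}}

```text
clock: 8.15
eef_pos: [0.5634, 0.2125, 0.1605]
tcp_rot: [-0.054, 0.999, 0.0, -0.001]
contact_force: [-0.3, -1.3, 0.8]
grip_width: 0.0851
```

Emit:
{"op": "drive_tool", "data": {
  "deltas": "0 0 0.01 0; 0 0 0.025 0; 0 0 0.04 0; 0 0 0.05 0; 0 0 0.055 0; 0 0 0.055 0; 0 0 0.055 0"
}}

```text
clock: 8.73
eef_pos: [0.5641, 0.2088, 0.1073]
tcp_rot: [-0.052, 0.999, -0.0, -0.0]
contact_force: [-0.3, 0.6, 0.7]
grip_width: 0.0852
```

```bash
python3 go.py .5635 .2075 .068 96;python3 go.py .5635 .2075 .068 96;  python3 - <<'E'
from h import *;from cell import *
b=get_image("side")["color"][:,:,::-1];a=get_image("top")["color"][:,:,::-1]
A=cv2.resize(a[90:220,130:260],None,fx=3,fy=3);B=cv2.resize(b[90:220,240:370],None,fx=3,fy=3)
cv2.imwrite("pics/pre2.png",np.hstack([B,A]));s=sense();print(s['eef_pos'],Ro.from_quat(s['tcp_rot']).as_matrix()[:,1])
E
```

```text
delta [ 0.0007 -0.0012  0.0393] spin -0.0014 | t 8.73 pos [0.5641 0.2088 0.1073] q [ 0.3   0.11  1.43 -0.    1.6  -1.38] w 0.0852 F [-0.3  0.6  0.7]
delta [ 0.0007 -0.0012  0.0393] spin -0.0014 | t 8.73 pos [0.5641 0.2088 0.1073] q [ 0.3   0.11  1.43 -0.    1.6  -1.38] w 0.0852 F [-0.3  0.6  0.7]
[0.56459912 0.20926425 0.10845977] [-1.03562654e-01  9.94622894e-01  2.74271160e-04]
```

View pics/pre2.png

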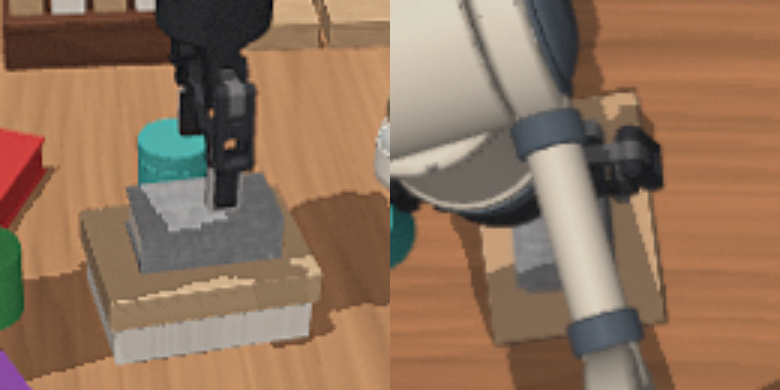

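The side crop shows the open fingers over the middle of the bare book, with the near finger clear in front of its edge. Descend and grip.

Emit:
{"op": "drive_tool", "data": {
  "deltas": "0 -0.001 0.008 0; 0 -0.001 0.018 0; 0 -0.001 0.028 0; 0 -0.001 0.034 0; 0 -0.001 0.038 0; 0 -0.001 0.039 0; 0 -0.001 0.039 0"
}}

```text
clock: 9.42
eef_pos: [0.5639, 0.2085, 0.0676]
tcp_rot: [-0.052, 0.999, -0.0, -0.0]
contact_force: [-0.6, 0.6, 0.6]
grip_width: 0.0855
```

Emit:
{"op": "drive_tool", "data": {
  "deltas": "0 0 0 0; 0 0 0 0; 0 0 0 0; 0 0 0 0; 0 0 0 0; 0 0 0 0; 0 0 0 0; 0 0 0 0",
  "gripper": 0
}}

```text
clock: 10.08
eef_pos: [0.5647, 0.2086, 0.0693]
tcp_rot: [-0.052, 0.999, 0.0, 0.001]
contact_force: [0.2, -0.3, 6.0]
grip_width: 0.0567
```

Emit:
{"op": "drive_tool", "data": {
  "deltas": "0 0 -0.003 0; 0 0 -0.01 0; 0 0 -0.025 0; 0 0 -0.045 0; 0 0 -0.065 0; 0 0 -0.08 0; 0 0 -0.09 0; 0 0 -0.09 0"
}}

```text
clock: 10.75
eef_pos: [0.565, 0.2088, 0.161]
tcp_rot: [-0.052, 0.999, 0.0, 0.002]
contact_force: [0.7, -0.6, -1.0]
grip_width: 0.0567
```

```bash
python3 go.py .526 -.22 .16 76
```

```text
delta [ 8.340e-02 -4.224e-01  4.000e-04] spin 0.3486 | t 10.75 pos [0.565  0.2088 0.161 ] q [ 0.3   0.09  1.35  0.    1.69 -1.38] w 0.0567 F [ 0.7 -0.6 -1. ]
```

Emit:
{"op": "drive_tool", "data": {
  "deltas": "0.003 -0.015 0 0; 0.009 -0.045 0 0; 0.016 -0.08 0 0; 0.023 -0.115 0 0; 0.03 -0.15 0 0; 0.036 -0.18 0 0; 0.041 -0.205 0 0; 0.043 -0.215 0 0"
}}

```text
clock: 11.42
eef_pos: [0.5423, -0.0137, 0.1564]
tcp_rot: [-0.05, 0.999, -0.001, -0.002]
contact_force: [0.9, 0.2, -1.3]
grip_width: 0.0569
```

Emit:
{"op": "drive_tool", "data": {
  "deltas": "0.003 -0.015 0 0.04; 0.009 -0.045 0 0.09; 0.016 -0.08 0 0.14; 0.023 -0.115 0 0.2; 0.03 -0.15 0 0.26; 0.036 -0.18 0 0.31; 0.04 -0.2 0 0.345; 0.041 -0.207 0 0.348"
}}

```text
clock: 12.08
eef_pos: [0.5231, -0.2227, 0.1564]
tcp_rot: [0.124, 0.992, -0.0, -0.001]
contact_force: [0.4, 0.7, -1.4]
grip_width: 0.0567
```

```bash
python3 go.py .526 -.22 .0135 76;  python3 - <<'E'
from h import *;from cell import *
a=get_image("top")["color"][:,:,::-1];b=get_image("side")["color"][:,:,::-1]
A=cv2.resize(a[110:260,320:480],None,fx=2.4,fy=2.4);B=cv2.resize(b[250:400,230:390],None,fx=2.4,fy=2.4)
cv2.imwrite("pics/tr.png",np.hstack([B,A]));s=sense();print(s['eef_pos'])
E
```

```text
delta [-0.0025  0.0034  0.1429] spin -0.0042 | t 12.08 pos [ 0.5231 -0.2227  0.1564] q [-0.46  0.01  1.45 -0.    1.69 -1.78] w 0.0567 F [ 0.4  0.7 -1.4]
[ 0.52378659 -0.22062618  0.15680979]
```

View pics/tr.png

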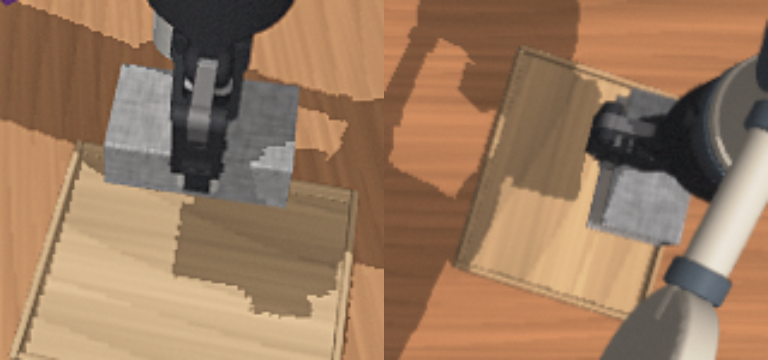

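The book is held level over the tray: in the side half at about (200,130), and in the top half at about (645,170), aligned with the tray. Lowering.

Emit:
{"op": "drive_tool", "data": {
  "deltas": "0 0.002 0.02 0; 0 0.002 0.05 0; 0 0.002 0.08 0; 0 0.002 0.105 0; 0 0.002 0.12 0; 0 0.002 0.13 0; 0 0.002 0.135 0; 0 0.002 0.135 0"
}}

```text
clock: 12.85
eef_pos: [0.5247, -0.2168, 0.0223]
tcp_rot: [0.121, 0.993, 0.0, -0.001]
contact_force: [0.8, 0.3, -1.6]
grip_width: 0.0571
```

Emit:
{"op": "drive_tool", "data": {
  "deltas": "0 0 0.002 0; 0 0 0.004 0; 0 0 0.005 0; 0 0 0.006 0; 0 0 0.007 0; 0 0 0.007 0"
}}

```text
clock: 13.35
eef_pos: [0.525, -0.2181, 0.0164]
tcp_rot: [0.122, 0.993, -0.0, 0.0]
contact_force: [0.0, -0.1, -1.3]
grip_width: 0.057
```

Emit:
{"op": "drive_tool", "data": {
  "deltas": "0 0 0.001 0; 0 0 0.002 0; 0 0 0.002 0; 0 0 0.002 0"
}}

```text
clock: 13.68
eef_pos: [0.5251, -0.2181, 0.0144]
tcp_rot: [0.122, 0.993, -0.0, 0.0]
contact_force: [0.0, -0.8, -1.6]
grip_width: 0.0567
```

Emit:
{"op": "drive_tool", "data": {
  "deltas": "0 0 0.001 0; 0 0 0.001 0; 0 0 0.001 0"
}}

```text
clock: 13.93
eef_pos: [0.5251, -0.2181, 0.0144]
tcp_rot: [0.122, 0.993, -0.0, 0.0]
contact_force: [-3.1, 0.9, 5.4]
grip_width: 0.0569
```

Contact at the expected height. Release and rise.

Emit:
{"op": "drive_tool", "data": {
  "deltas": "0 0 0 0; 0 0 0 0; 0 0 0 0; 0 0 0 0; 0 0 0 0; 0 0 0 0",
  "gripper": 1
}}

```text
clock: 14.43
eef_pos: [0.5249, -0.218, 0.0131]
tcp_rot: [0.122, 0.993, 0.0, -0.0]
contact_force: [-1.0, -0.1, 0.9]
grip_width: 0.0854
```

Emit:
{"op": "drive_tool", "data": {
  "deltas": "0 0 -0.01 0; 0 0 -0.03 0; 0 0 -0.06 0; 0 0 -0.09 0; 0 0 -0.115 0; 0 0 -0.135 0; 0 0 -0.145 0; 0 0 -0.145 0"
}}

```text
clock: 15.1
eef_pos: [0.5262, -0.2186, 0.1621]
tcp_rot: [0.122, 0.993, -0.001, 0.003]
contact_force: [-0.2, -0.3, -0.7]
grip_width: 0.0856
```

```bash
python3 - <<'E'
from h import *;from cell import *
for c in("side","top"):
    cv2.imwrite(f"pics/{c}3.png",get_image(c)["color"][:,:,::-1])
    for l in("tin","book","gift_box"):print(c,l,[(round(d["confidence"],2),[round(v,3) for v in d["point"]]) for d in spot_point(c,l)])
E
python3 go.py .5445 -.005 .155 85
```

```text
side tin [(0.71, [0.546, -0.008, 0.001]), (0.65, [0.408, 0.217, 0.004]), (0.5, [0.559, 0.349, -0.002])]
side book [(0.95, [0.409, 0.356, 0.002]), (0.93, [0.523, -0.214, 0.007]), (0.89, [0.406, 0.09, -0.002])]
side gift_box []
top tin [(0.84, [0.4, 0.213, -0.002]), (0.68, [0.543, -0.003, 0.001]), (0.6, [0.555, 0.349, -0.004])]
top book [(0.95, [0.524, -0.221, 0.002]), (0.57, [0.403, 0.095, -0.004])]
top gift_box [(0.64, [0.561, 0.207, -0.002])]
delta [0.032  0.2113 0.002 ] spin -0.1565 | t 15.5 pos [ 0.5245 -0.2178  0.1568] q [-0.45  0.    1.45  0.    1.69 -1.78] w 0.0855 F [ 0.3 -0.2 -0.3]
```

View pics/side3.png

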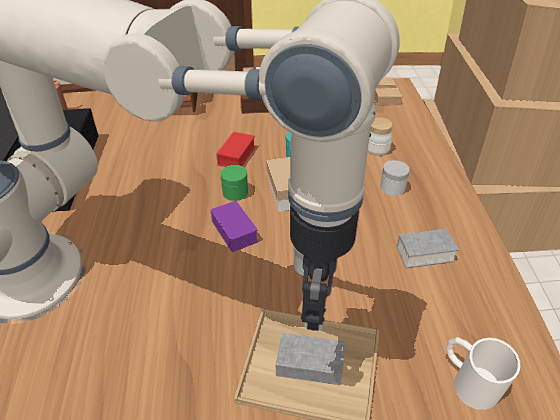

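The book lies flat in the tray at (310,357) in the side picture. Back to the tin.

Emit:
{"op": "drive_tool", "data": {
  "deltas": "0.003 0.02 0 0; 0.008 0.05 0 -0.03; 0.013 0.085 0 -0.06; 0.019 0.12 0 -0.09; 0.024 0.155 0 -0.12; 0.029 0.185 0 -0.14; 0.032 0.205 0 -0.155; 0.032 0.21 0 -0.157"
}}

```text
clock: 16.17
eef_pos: [0.5444, -0.0032, 0.1578]
tcp_rot: [0.041, 0.999, 0.001, -0.0]
contact_force: [0.9, -0.5, -0.2]
grip_width: 0.0851
```

Emit:
{"op": "drive_tool", "data": {
  "deltas": "0 0 0.005 0; 0 0 0.015 0; 0 0 0.03 0; 0 0 0.045 0; 0 0 0.055 0; 0 0 0.06 0; 0 0 0.06 0"
}}

```text
clock: 16.75
eef_pos: [0.5436, -0.0074, 0.0961]
tcp_rot: [0.044, 0.999, -0.0, -0.002]
contact_force: [-0.7, 0.4, 0.1]
grip_width: 0.0853
```

```bash
python3 go.py .544 -.006 .019 85
```

```text
delta [-0.0005  0.0015  0.0771] spin -0.0011 | t 16.75 pos [ 0.5436 -0.0074  0.0961] q [-0.08 -0.04  1.6  -0.    1.58 -1.56] w 0.0853 F [-0.7  0.4  0.1]
```

Emit:
{"op": "drive_tool", "data": {
  "deltas": "0 0.001 0.015 0; 0 0.001 0.035 0; 0 0.001 0.052 0; 0 0.001 0.065 0; 0 0.001 0.073 0; 0 0.001 0.077 0; 0 0.001 0.077 0; 0 0.001 0.077 0"
}}

```text
clock: 17.42
eef_pos: [0.5452, -0.0056, 0.0221]
tcp_rot: [0.043, 0.999, -0.0, 0.001]
contact_force: [-0.4, 0.4, 0.4]
grip_width: 0.0853
```

Emit:
{"op": "drive_tool", "data": {
  "deltas": "0 0 0 0; 0 0 0 0; 0 0 0 0; 0 0 0 0; 0 0 0 0; 0 0 0 0; 0 0 0 0; 0 0 0 0",
  "gripper": 0
}}

```text
clock: 18.08
eef_pos: [0.5456, -0.0056, 0.0227]
tcp_rot: [0.043, 0.999, -0.0, 0.001]
contact_force: [-0.0, -0.6, 6.1]
grip_width: 0.0564
```

Emit:
{"op": "drive_tool", "data": {
  "deltas": "0 0 -0.003 0; 0 0 -0.015 0; 0 0 -0.035 0; 0 0 -0.065 0; 0 0 -0.095 0; 0 0 -0.115 0; 0 0 -0.13 0; 0 0 -0.13 0"
}}

```text
clock: 18.75
eef_pos: [0.5462, -0.0056, 0.1562]
tcp_rot: [0.043, 0.999, -0.0, 0.003]
contact_force: [1.1, 0.6, -1.7]
grip_width: 0.0567
```

```bash
python3 go.py .5595 .2075 .145 85
```

```text
delta [0.0053 0.2134 0.0112] spin 0.0006 | t 18.75 pos [ 0.5462 -0.0056  0.1562] q [-0.07 -0.06  1.52  0.    1.68 -1.56] w 0.0567 F [ 1.1  0.6 -1.7]
```

Emit:
{"op": "drive_tool", "data": {
  "deltas": "0 0.02 0 0; 0.001 0.05 0 0; 0.002 0.085 0 0; 0.002 0.12 0 0; 0.003 0.155 0 0; 0.004 0.185 0 0; 0.004 0.207 0 0; 0.004 0.2135 0 0"
}}

```text
clock: 19.42
eef_pos: [0.5581, 0.2109, 0.1493]
tcp_rot: [0.042, 0.999, 0.0, -0.002]
contact_force: [-0.1, 0.4, -1.4]
grip_width: 0.0568
```

Emit:
{"op": "drive_tool", "data": {
  "deltas": "0 0 0.01 0; 0 0 0.025 0; 0 0 0.04 0; 0 0 0.05 0; 0 0 0.054 0; 0 0 0.055 0; 0 0 0.055 0; 0 0 0.055 0"
}}

```text
clock: 20.08
eef_pos: [0.5597, 0.2073, 0.0972]
tcp_rot: [0.044, 0.999, 0.0, 0.001]
contact_force: [-0.1, -0.2, -1.2]
grip_width: 0.0566
```

```bash
python3 go.py .561 .208 .083 85
python3 - <<'E'
from h import *;from cell import *
b=get_image("side")["color"][:,:,::-1];a=get_image("top")["color"][:,:,::-1]
A=cv2.resize(a[90:220,130:260],None,fx=3,fy=3);B=cv2.resize(b[90:220,240:370],None,fx=3,fy=3)
cv2.imwrite("pics/pre4.png",np.hstack([B,A]));print(sense()['eef_pos'])
for c in("side","top"):
    for l in("tin","gift_box"):print(c,l,[(round(d["confidence"],2),[round(v,3) for v in d["point"]]) for d in spot_point(c,l)])
E
```

```text
delta [-0.0012  0.0008  0.0142] spin -0.0 | t 20.08 pos [0.5597 0.2073 0.0972] q [ 0.3   0.1   1.46 -0.    1.58 -1.19] w 0.0566 F [-0.1 -0.2 -1.2]
[0.55979279 0.20754748 0.09747581]
side tin [(0.97, [0.561, 0.207, 0.074]), (0.56, [0.407, 0.216, -0.0]), (0.48, [0.557, 0.351, -0.002])]
side gift_box [(0.8, [0.561, 0.21, 0.002])]
top tin [(0.92, [0.558, 0.351, -0.002]), (0.78, [0.402, 0.215, -0.001]), (0.51, [0.56, 0.207, 0.073])]
top gift_box [(0.59, [0.561, 0.207, -0.005])]
```

View pics/pre4.png

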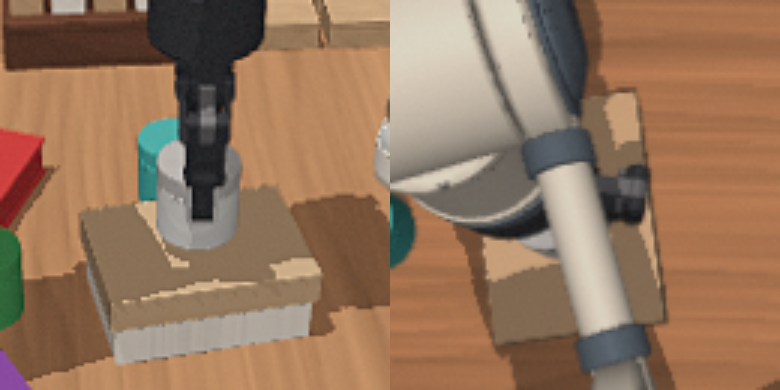

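The tin is upright over the middle of the lid (side crop (199,195)), about 14 mm above it. Lowering.

Emit:
{"op": "drive_tool", "data": {
  "deltas": "-0.001 0.001 0.003 0; -0.001 0.001 0.006 0; -0.001 0.001 0.009 0; -0.001 0.001 0.011 0; -0.001 0.001 0.012 0; -0.001 0.001 0.013 0; -0.001 0.001 0.013 0; -0.001 0.001 0.013 0"
}}

```text
clock: 21.05
eef_pos: [0.5604, 0.2085, 0.0833]
tcp_rot: [0.043, 0.999, 0.0, 0.0]
contact_force: [0.6, -0.8, -1.4]
grip_width: 0.0567
```

Emit:
{"op": "drive_tool", "data": {
  "deltas": "0 0 0.001 0; 0 0 0.001 0; 0 0 0.001 0"
}}

```text
clock: 21.3
eef_pos: [0.5605, 0.2085, 0.0828]
tcp_rot: [0.043, 0.999, 0.0, 0.0]
contact_force: [-0.8, 0.1, 1.3]
grip_width: 0.0567
```

Emit:
{"op": "drive_tool", "data": {
  "deltas": "0 0 0.0005 0; 0 0 0.0005 0; 0 0 0.0005 0"
}}

```text
clock: 21.55
eef_pos: [0.5605, 0.2085, 0.0828]
tcp_rot: [0.043, 0.999, 0.0, 0.0]
contact_force: [-2.7, -0.4, 6.3]
grip_width: 0.0563
```

Seated. Release, rise straight up, then step clear so the cameras can see.

Emit:
{"op": "drive_tool", "data": {
  "deltas": "0 0 0 0; 0 0 0 0; 0 0 0 0; 0 0 0 0; 0 0 0 0; 0 0 0 0",
  "gripper": 1
}}

```text
clock: 22.05
eef_pos: [0.5603, 0.2084, 0.0815]
tcp_rot: [0.043, 0.999, -0.0, -0.0]
contact_force: [-0.1, 0.4, -0.6]
grip_width: 0.0852
```

Emit:
{"op": "drive_tool", "data": {
  "deltas": "0 0 -0.01 0; 0 0 -0.03 0; 0 0 -0.06 0; 0 0 -0.09 0; 0 0 -0.115 0; 0 0 -0.13 0; 0 0 -0.14 0; 0 0 -0.14 0"
}}

```text
clock: 22.72
eef_pos: [0.5612, 0.2087, 0.2254]
tcp_rot: [0.043, 0.999, 0.001, 0.002]
contact_force: [0.2, 0.3, 0.2]
grip_width: 0.0854
```

Emit:
{"op": "drive_tool", "data": {
  "deltas": "0.01 -0.02 0 0; 0.03 -0.05 0 0; 0.045 -0.085 0 0; 0.06 -0.12 0 0; 0.075 -0.15 0 0; 0.09 -0.18 0 0; 0.1 -0.2 0 0; 0.1 -0.2 0 0"
}}

```text
clock: 23.38
eef_pos: [0.4414, 0.015, 0.2209]
tcp_rot: [0.045, 0.999, -0.001, -0.001]
contact_force: [-0.1, 0.7, 0.4]
grip_width: 0.0854
```

Run:
```python
from h import *;from cell import *
b=get_image("side")["color"][:,:,::-1];a=get_image("top")["color"][:,:,::-1]
A=cv2.resize(a[90:260,130:470],None,fx=2.3,fy=2.3)[:,:800];cv2.imwrite("pics/fin.png",A);cv2.imwrite("pics/finside.png",b)
for c in("side","top"):
    for l in("tin","book","gift_box"):print(c,l,[(round(d["confidence"],2),[round(v,3) for v in d["point"]]) for d in spot_point(c,l)])
s=sense();print(s['eef_pos'],s['clock'],s['contact_force'])
```

```text
side tin [(0.84, [0.556, 0.352, -0.001]), (0.66, [0.562, 0.21, 0.059]), (0.62, [0.405, 0.217, 0.003])]
side book [(0.86, [0.524, -0.215, 0.012]), (0.81, [0.409, 0.092, -0.001]), (0.73, [0.409, 0.356, -0.0]), (0.2, [0.559, 0.21, 0.059])]
side gift_box [(0.62, [0.561, 0.21, 0.004])]
top tin [(0.79, [0.56, 0.209, 0.063]), (0.65, [0.402, 0.218, -0.003]), (0.6, [0.557, 0.349, -0.002])]
top book [(0.83, [0.409, 0.357, 0.001]), (0.78, [0.524, -0.22, 0.003])]
top gift_box [(0.77, [0.562, 0.207, -0.0])]
[0.44359533 0.01862574 0.22132674] 23.7833 [-0.36786191 -0.05653583  0.68280172]
```

View pics/fin.png

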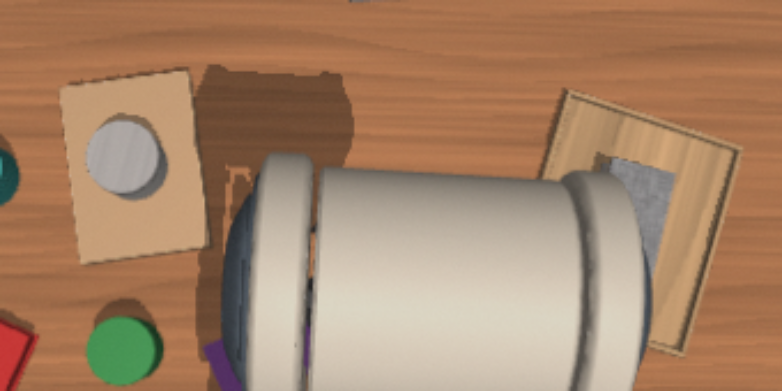

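The final top view shows the tin at crop (123,157), upright on the lid. The lid centre is at full px (188.3,162.4), against (188.8,162.4) at the start, so the box is unmoved. The book is in the tray. Handing in.

```bash
python3 -c "
from h import *
print(atz('top',(183.1,157.9),.116),atz('top',(188,162.1),.06))
from cell import close_job;print(close_job())"
```

```text
[0.55952635 0.20870743 0.116     ] [0.56024958 0.20973078 0.06      ]
the job is handed in; nothing more can be done
None
```

The job is done and handed in at about 24 s of the 72 s allowed. I stood the tin on the counter midway, laid the book in the tray, and put the tin back upright on the gift box's lid. Each thing was lowered until it touched (5–7 N) before release.

- **Tin:** my last measurement puts it at (0.5595, 0.2087), against a lid centre of (0.560, 0.210), so it is within about 2 mm of the middle.
- **Gift box:** it moved by no more than half a pixel between the first and last top pictures, so it is unmoved within what I can measure.
- **Book:** the detectors put it at (0.524, -0.22), near the middle of the tray. The side picture taken right after release showed it flat.
- **Disagreements:** the two cameras differed by 2–6 mm in y on the stack, and by up to about 16 mm on the tray corners. My triangulated stack heights came out 2–4 mm below the stated ones, so I relied on contact force for the final heights. In the last top picture the arm hid part of the book; both cameras' detectors still found it in the tray.

I viewed 9 pictures in all.

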